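Put the mixing cups away in their cradle

ROBOT

A 6-joint arm with a two-finger parallel gripper is mounted at the origin on the work surface. World frame = base frame: x ahead of the robot, y to its left, z up, the work surface at z = 0. Lengths are in m, angles in rad, forces in N, time in s.
With the tool pointing down it reaches from about 0.3 to 0.775 m from the base axis. Payload 14.6 kg.
Tool frame: the origin (TCP) lies at the very end of the fingers, on their centre line; the grasp point (between the pads) lies 19 mm behind it; z points along the fingers, y is the line along which they close (so a half turn about z gives the same grasp; the last joint's range is limited). The gripper opens to 94 mm and grips with 3 to 60 N. Pads are 16 mm wide; open, the fingers measure 119 mm over their backs; the gripper's body (75 mm by 177 mm) begins 78 mm behind the grasp point.
Start: joints at [1.105, 0.3, 1.521, -0, 1.321, -0.067], TCP at [0.214, 0.507, 0.205] pointing down, gripper open.
Joint ranges: [-3.03, 3.03], [-0.79, 2.21], [0.23, 2.52], [-1.04, 4.18], [0, 3.07], [-2.55, 2.55]. Speed limits (rad/s): [2.22, 2.22, 2.57, 3.14, 3.14, 3.14].

INTERFACE

Orientations are given as [roll, pitch, yaw] about the fixed x, y, z axes, in that order (R = Rz(yaw) Ry(pitch) Rx(roll)).
In Python, from station import ctrl gives the robot as it stands. The module is installed in compiled form; this text tells all that it offers.
- The arm moves only by the tool step_arm, never from a script. Its argument "deltas" is a list of rows, each an object with "dp": the shift along the tool's x, y, z scaled (see below), a list of three; "twist": the turn about the tool's z scaled (see below). In form: [{"dp": [tx, ty, tz], "twist": twist}, ...]. A call has 1 to 12 rows; each row shifts and turns the commanded pose from where the row before left it, along the tool's axes as they then stand; what a row does not reach is not made up. The controller multiplies each number of a shift by 0.04 m and each number of a turn by 4 degrees. A row lasts 1/10 s, in which the tool goes at most 50 mm and 8.59 degrees, less where a joint would pass 70% of its speed; a pose out of reach is approached as far as the arm can. A call with a number of a shift or a turn outside -1 to 1 is refused whole. A call with a gripper value outside its range is refused whole. "gripper" is the opening, from -1 (shut) to 1 (fully open), set as the call begins (left out, the last holds). The fingers move at their own pace and stop on an object; "squeeze" is the grip in N (left out, the last holds). Time passes only in rows, so rows that do not move let the fingers close. It gives the time, the measured TCP pose, the force, the opening and the grip force at its end, in the units of the state.
- ctrl.get_obs(): the state, without advancing time (a new reading comes with each control period).
- ctrl.camera(name): name is "scene" or "top" or "wrist"; returns (picture, depth): 384x512x3 uint8, red, green, blue; 384x512 float32, m along the optical axis (not along the pixel's ray), 0 where there is no reading.
- ctrl.get_calibration(name): a dict with "fx", "fy", "cx", "cy" (pixels), "distortion" ([k1, k2, p1, p2, k3] as OpenCV has them; the pictures are not rectified), "world_to_cam" (4x4, takes a point from world to camera coordinates); the wrist camera has in their place "hand_eye" (4x4, takes a point from camera to tool coordinates, whose origin is the TCP and whose axes are the flange's). Camera axes: x right, y down, z forward; pixel columns grow to the right and rows downward; lengths in m; the calibration is good to about 2 mm. A picture is of the moment at which its call begins: read the wrist's pose just before it. get_calibration takes no time and is no camera call.
- ctrl.hand_in(): hands the job in; it is judged then, once.
Trained networks look in the newest picture that a camera, given by its name, has taken for a name from the list of things; names that differ only in an ending like _2 or _b are one class to them, and where a whole thing is asked for, a point or a joint stands for the part that bears it (a point fixed in the world has none). Each returns a list of dicts, best first, with "conf" (0 to 1); they miss things now and then, are a little off and sometimes report something else, mostly with a low value. They report only what shows in the picture. A call takes as long as a camera call. They do not tell look-alikes from the thing itself.
- ctrl.spot_in(camera, label): "rect" ([left, top, right, bottom] as shares, 0 to 1, of the picture: columns of its width, rows of its height, round what is visible of it).
- ctrl.cut_out(camera, label): "pixels" (384x512 bool, what is visible of it) and "rect" ([left, top, right, bottom] as shares, 0 to 1, of the picture: columns of its width, rows of its height, round what is visible of it).
The state is a dict: "time_s": time; "qpos": joint angles; "joint_vel": joint speeds; "tau": joint torques, N m; "ee_pos": TCP position; "eef_rot": TCP orientation; "force": force on the tool from outside, world axes, zero at the start; "moment": the same for the moment, N m; "grip_width": finger opening in m; "grip_force": force on a finger pad.
Only numpy, scipy, OpenCV 4.12 (cv2) and the standard library are available. Lean on these libraries where they do the work, as an engineer would, in place of code of your own. Each camera call takes 0.05 s, during which the arm holds its last target. There are 200 camera calls.

TASK

Put the scenery mixing cups away: slide the three cups that lie in the cradle together until they are fully nested in one another and the stack sits up against the cradle's end stop, without lifting any of them out of the cradle. Then lay the loose keeper rod across the open side of the stack and press it down past the two sprung jaws until it sits fully home in both fork clips, and leave everything else on the bench where it stands.

Things in the scene. Friction and masses are not known exactly. Their poses are not given: they have to be found in the camera images.
- cradle: cup cradle, fixed: a steel V trough along its own y, from the open end (y = -160 mm) to a plywood end stop (y = +150 mm; 70 mm wide, 66 high); trough 59 mm wide, edges 23 mm above the table. Origin: on the table under the trough. Cups lie with mouths to -y. Fully nested, bases are 30 mm apart and the stack is 128 mm long, its last mouth 34 mm from the rod's place.
- seat (a point): where the middle of the rod's axis lies when home: on the cradle's centre line at y = -12 mm, 40 mm above the table. The rod lies across the trough, parallel to the cradle's x, in two fork clips centred 68 mm either side of this point (18 mm wide along x, tops 75 mm above the table, 118 mm free between them).
- clip_a (a point): middle of the fork of the clip at the cradle's +x side, at the height of the seated rod's axis. Fork 13 mm wide: fixed prong with flared tip on the cradle's +y side, sprung jaw with sloping nose on the -y side. A rod laid on the noses stops with its axis about 70 mm above the table; pressed 30 mm farther, with 5 to 15 N for both clips, it snaps under them.
- clip_b (a point): the same on the clip at the cradle's -x side
- stop (a point): on the face of the end stop, at the height of the cups' axes (42 mm), on the cradle's centre line; the base of cup_far comes to lie against it. The row slides home with 5 to 12 N on the rim of cup_near; two fingertips 40 to 50 mm apart, reaching down to 25 to 35 mm above the table, meet both sides of the rim.
- cup_near: mixing cup on its side, 0.15 kg, 68 mm long: white plastic cone (40 mm across at the closed base, 53 mm at the collar), then a heavy steel collar, 64 mm across, 3 mm wall, over the last 30 mm to the mouth. Origin: base centre, outside; +z along its axis to the mouth. It lies on its collar, axis level at 42 mm. Nearest the open end; push both sides of its rim at axis height: pushed high it tips
- cup_mid: mixing cup on its side, 0.15 kg, 68 mm long: white plastic cone (40 mm across at the closed base, 53 mm at the collar), then a heavy steel collar, 64 mm across, 3 mm wall, over the last 30 mm to the mouth. Origin: base centre, outside; +z along its axis to the mouth. It lies on its collar, axis level at 42 mm. The one between the other two.
- cup_far: mixing cup on its side, 0.15 kg, 68 mm long: white plastic cone (40 mm across at the closed base, 53 mm at the collar), then a heavy steel collar, 64 mm across, 3 mm wall, over the last 30 mm to the mouth. Origin: base centre, outside; +z along its axis to the mouth. It lies on its collar, axis level at 42 mm. The one nearest the end stop.
- rod: the keeper rod, lying loose on the table: a round aluminium bar of 10 mm diameter with an 18 mm square black cap, 10 mm long, at each end; 196 mm long over all, 0.06 kg. Origin: the middle of its axis (9 mm above the table as it lies); x runs along the rod. Either way round will do
- jaw_a (a joint): a sprung steel snap jaw on the clip at the cradle's +x side, hinge value in rad: 0 closed (at rest, nose over the fork), grows to about 0.2 as the rod forces it back, then springs back to 0
- jaw_b (a joint): a sprung steel snap jaw on the clip at the cradle's -x side, hinge value in rad: 0 closed (at rest, nose over the fork), grows to about 0.2 as the rod forces it back, then springs back to 0
- tree_pine: bystander: model conifer, 120 mm tall, on a round foot; origin under its foot
- tree_leafy: bystander: model leafy tree, 95 mm tall; origin under its foot
- bus: bystander: yellow model bus 142 mm long, 36 mm tall; origin on the table, its nose 81 mm along +x, its tail 60 mm along -x
- house: bystander: white model house 70 x 90 mm, 80 mm tall; origin under its middle
- paint_jar: bystander: closed jar 44 mm across, 55 mm tall; origin under its foot
- brush: bystander: paint brush lying flat, 170 mm long along its x; origin under its middle
- dish: bystander: shallow white dish 90 mm across, 28 mm tall; origin under its foot
Not all that is in view belongs to the job. What is shaped like the cup_near but red is not meant. Several things look just like the rod: the one meant starts farthest from the robot's base.

How it is judged:
By the outcome, as a careful person would: the job done as asked, in the order asked, and still so for the second after the job is handed in, with the robot touching nothing.
It also fails if it takes over 54 s, if anything falls off the work surface, if the arm or the gripper's body presses on something with over 40 N, if the wrist force passes 120 N, or if a joint passes its speed limit or range.

## Working session

There is one attempt and no reset: what is moved stays moved. The work goes in short steps, Python scripts to look and compute and a tool call to move; the robot and the scene stay as the last step left them, time stands still between calls to the robot, and variables do not carry over. Pictures are saved under pics/ and viewed, at most 10 in all, crops included, and the job is handed in when it is done.

Besides the shell and the picture viewer there is one more tool, called by a JSON object that holds its "api" and its "payload". step_arm: Moves the arm, as the interface text tells. Its arguments: {"type":"object","properties":{"deltas":{"type":"array"},"gripper":{"type":"number"},"squeeze":{"type":"number"}},"required":["deltas"]}

```bash
mkdir -p pics; cat > h.py <<'E'
import numpy as np, cv2
from station import ctrl
def cal(n):
    c=ctrl.get_calibration(n); K=np.array([[c['fx'],0,c['cx']],[0,c['fy'],c['cy']],[0,0,1.]]); return c,K,np.array(c['distortion'],float)
def c2w(n):
    c,K,D=cal(n)
    if 'world_to_cam' in c: return np.linalg.inv(np.array(c['world_to_cam']))
    o=ctrl.get_obs(); from scipy.spatial.transform import Rotation as R
    T=np.eye(4); T[:3,:3]=R.from_euler('xyz',o['eef_rot']).as_matrix(); T[:3,3]=o['ee_pos']; return T@np.array(c['hand_eye'])
def pts(n,uv,depth,T=None):
    c,K,D=cal(n); T=c2w(n) if T is None else T
    uv=np.asarray(uv,float).reshape(-1,2); d=depth[uv[:,1].astype(int),uv[:,0].astype(int)]
    r=cv2.undistortPoints(uv[:,None],K,D)[:,0]; P=np.c_[r*d[:,None],d]
    return (P@T[:3,:3].T+T[:3,3])[d>0]
def onplane(n,uv,z,T=None):
    c,K,D=cal(n); T=c2w(n) if T is None else T
    r=cv2.undistortPoints(np.asarray(uv,float).reshape(-1,1,2),K,D)[:,0]; v=np.c_[r,np.ones(len(r))]@T[:3,:3].T
    return T[:3,3]+v*((z-T[2,3])/v[:,2])[:,None]
def proj(n,P,T=None):
    c,K,D=cal(n); M=np.linalg.inv(c2w(n) if T is None else T)
    return cv2.projectPoints(np.asarray(P,float).reshape(-1,3),cv2.Rodrigues(M[:3,:3])[0],M[:3,3],K,D)[0][:,0]
def save(n,img): cv2.imwrite('pics/'+n+'.png',img[...,::-1])
E
python3 - <<'E'
from h import *
for n in ['top','scene']:
    im,d=ctrl.camera(n); np.savez(n,im=im,d=d); save(n,im)
    print(n,c2w(n)[:3,3].round(3))
    for l in ['rod','cup_near','cradle','clip_a','stop']:
        for r in ctrl.cut_out(n,l)[:6]:
            m=r['pixels']; v,u=np.nonzero(m); P=pts(n,np.c_[u,v],d)
            if len(P): print(l,round(r['conf'],2),(np.array(r['rect'])*[512,384,512,384]).round().astype(int),len(u),np.median(P,0).round(3))
print(ctrl.get_obs())
E
```

```text
top [ 0.412 -0.043  1.065]
rod 0.82 [ 77 284 153 314] 316 [0.231 0.292 0.014]
rod 0.6 [ 97 180 136 242] 280 [0.45  0.309 0.014]
cup_near 0.91 [274 228 308 255] 549 [ 0.383 -0.15   0.055]
cup_near 0.89 [280 171 307 196] 547 [ 0.529 -0.163  0.065]
cradle 0.67 [196 148 315 204] 1816 [ 0.552 -0.057  0.018]
clip_a 0.8 [193 147 317 206] 1913 [ 0.55  -0.057  0.018]
stop 0.87 [193 145 316 205] 1893 [ 0.552 -0.059  0.018]
scene [1.024 0.67  0.983]
rod 0.8 [367 216 436 258] 289 [0.224 0.324 0.013]
rod 0.53 [332 249 360 309] 289 [0.473 0.326 0.014]
cup_near 0.87 [259 149 276 173] 385 [ 0.391 -0.14   0.049]
cup_near 0.56 [222 162 245 183] 363 [ 0.538 -0.158  0.062]
cup_near 0.51 [150 170 170 197] 337 [ 0.747 -0.241  0.057]
cup_near 0.5 [260 184 264 183] 6 [ 0.481 -0.059  0.068]
cradle 0.93 [215 177 277 250] 962 [ 0.584 -0.044  0.023]
clip_a 0.9 [218 177 277 247] 994 [ 0.585 -0.04   0.023]
clip_a 0.39 [151 171 168 195] 299 [ 0.748 -0.24   0.057]
clip_a 0.35 [238 199 265 228] 447 [0.577 0.027 0.062]
clip_a 0.34 [217 190 223 197] 31 [ 0.616 -0.087  0.063]
stop 0.56 [218 167 274 250] 1092 [ 0.582 -0.042  0.022]
stop 0.45 [217 189 222 200] 31 [ 0.616 -0.087  0.063]
{'time_s': 0.6, 'qpos': array([ 1.10540961e+00,  2.99905518e-01,  1.52104284e+00,  1.47744896e-05,
        1.32069943e+00, -6.65916560e-02]), 'joint_vel': array([ 0.00244739,  0.00045925, -0.00042833, -0.00047018, -0.00027536,
       -0.00055462]), 'tau': array([-2.68393931e-03, -5.31478357e+01, -3.52824783e+01,  7.07114674e-02,
        2.14201526e-02,  4.84080863e-05]), 'ee_pos': array([0.21355208, 0.50681881, 0.20542441]), 'eef_rot': array([-3.14153859e+00, -1.79518469e-05,  2.74279393e+00]), 'force': array([ 0.26708265, -0.47377919,  0.45181982]), 'moment': array([-0.00244127, -0.01905765,  0.01696503]), 'grip_force': 0.0, 'grip_width': 0.09375258602604715}
```

```bash
python3 - <<'E'
from h import *
im=np.load('top.npz')['im']
save('top_big',cv2.resize(im[110:330,50:350],(800,587),interpolation=cv2.INTER_CUBIC))
E
```

```text
(no output)
```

View pics/top.png

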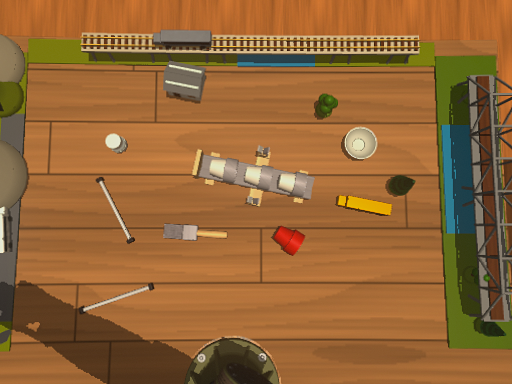

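View pics/top_big.png

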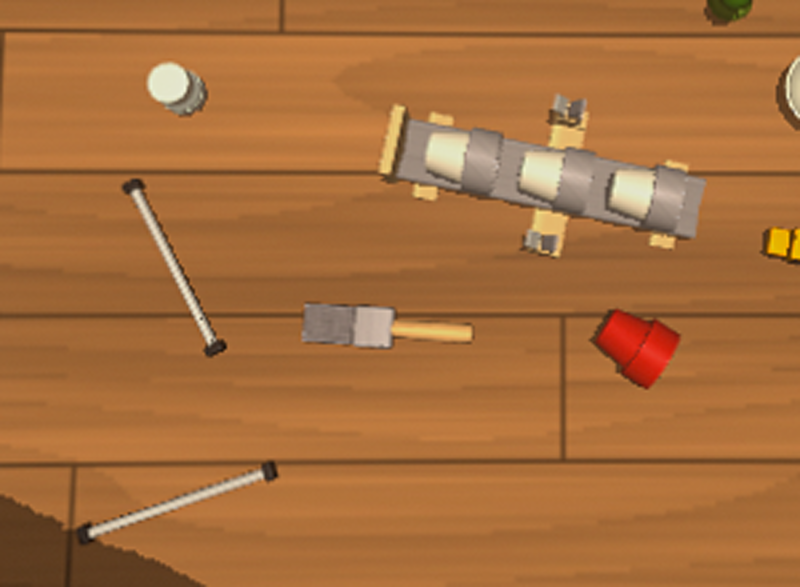

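View pics/scene.png

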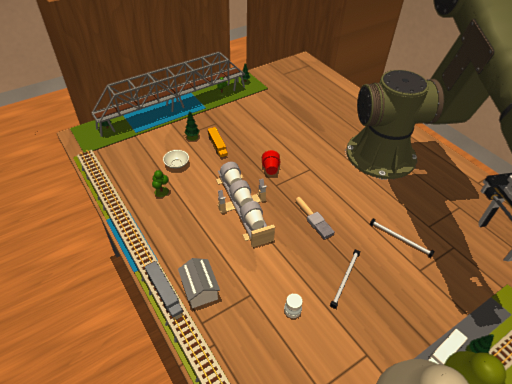

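The top view shows two rods. One is at about (115,210), world (0.45,0.31), 0.55 m from the base. The other is at (116,299), world (0.23,0.29), 0.37 m from the base. The one at (115,210) is farther, so it is the one meant, and the enlarged crop confirms it at crop (175,265). The cradle runs from its end stop at about (197,164) to the open end at about (312,188). The red cup at (289,240) is a decoy.

```bash
python3 - <<'E'
from h import *
d=np.load('top.npz')['d']
vv,uu=np.mgrid[0:384,0:512]; uv=np.c_[uu.ravel(),vv.ravel()]
print(onplane('top',[[197,163.6],[312.5,188]],[.066]),onplane('top',[[312.5,188]],.023))
P=pts('top',uv,d)
# stop top / clips
c=np.array([.54,-.06])
Q=P[(np.hypot(*(P[:,:2]-c).T)<.24)&(P[:,2]>.008)&(P[:,0]>.43)&(P[:,1]>-.235)&(P[:,1]<.14)]
# axis by trough-level points
def show(m,n): 
    S=Q[m]; print(n,len(S),S.mean(0).round(4),S.min(0).round(3),S.max(0).round(3)) if len(S) else print(n,0)
show((Q[:,1]>.06)&(Q[:,2]>.055),'stop')
show((Q[:,0]>.6)&(Q[:,2]>.05)&(abs(Q[:,1]+.06)<.06),'clipfar')
show((Q[:,0]<.5)&(Q[:,2]>.05)&(abs(Q[:,1]+.06)<.06),'clipnear')
r=cv2.minAreaRect((Q[(Q[:,2]>.06)&(Q[:,1]>.06)][:,:2]*1000).astype(np.float32)); print(r)
for z in (.012,):
    r=cv2.minAreaRect((Q[Q[:,2]>z][:,:2]*1000).astype(np.float32)); print(z,r)
print(ctrl.get_calibration('wrist'))
m=[np.load('top.npz')['d']]
for uvr in [(99.5,180),(130.5,240)]: print(onplane('top',[uvr],.018))
E
```

```text
[[ 0.57811223  0.08976231  0.066     ]
 [ 0.51475641 -0.21134359  0.066     ]] [[ 0.51919361 -0.2185955   0.023     ]]
stop 135 [0.5821 0.0899 0.0654] [0.548 0.078 0.055] [0.617 0.102 0.07 ]
clipfar 70 [ 0.6159 -0.0838  0.0645] [ 0.607 -0.098  0.05 ] [ 0.626 -0.069  0.078]
clipnear 66 [ 0.4836 -0.0565  0.0659] [ 0.475 -0.072  0.052] [ 0.493 -0.041  0.078]
((582.7808837890625, 90.67350006103516), (12.163785934448242, 69.33198547363281), 77.90487670898438)
0.012 ((551.4168701171875, -61.111328125), (322.1814880371094, 152.93948364257812), 77.82869720458984)
{'fx': 288.0424500769984, 'fy': 288.0424500769984, 'cx': 254.05240134079384, 'cy': 192.82816020714327, 'distortion': array([-0.00077237,  0.        ,  0.        ,  0.        ,  0.        ]), 'hand_eye': array([[ 1.63351091e-04, -9.62568869e-01, -2.71037168e-01,
         7.84382652e-02],
       [ 9.99999971e-01,  2.05343144e-04, -1.26572423e-04,
         2.09443909e-04],
       [ 1.77490298e-04, -2.71037139e-01,  9.62568874e-01,
        -1.79009234e-01],
       [ 0.00000000e+00,  0.00000000e+00,  0.00000000e+00,
         1.00000000e+00]])}
[[0.54018739 0.35675846 0.018     ]]
[[0.37945953 0.26926971 0.018     ]]
```

```bash
cat >> h.py <<'E'
def plan(pos,yawdeg,n=None,vmax=36.):
    """rows (units) from the measured pose to pos/yaw, tool kept vertical"""
    o=ctrl.get_obs(); p=np.array(o['ee_pos']); y=np.degrees(o['eef_rot'][2]); pos=np.array(pos,float)
    dy=(yawdeg-y+180)%360-180
    L=np.linalg.norm(pos-p)*1000
    n=n or int(max(np.ceil(L/vmax),np.ceil(abs(dy)/4-.01),1)); out=[]
    tw=round(-dy/4/n,2)
    for i in range(n):
        a=np.radians(y); ax=np.array([[np.cos(a),np.sin(a),0],[np.sin(a),-np.cos(a),0],[0,0,-1]])
        w=ax@((pos-p)/(n-i))/.04; w=w.round(2); p=p+ax.T@w*.04; y-=tw*4
        out.append('{"dp":[%g,%g,%g],"twist":%g}'%(*w,tw))
    print(n,'rows; end',p.round(4),round(y,2)); 
    for i in range(0,n,12): print(','.join(out[i:i+12]))
O=np.array([.550,-.062]); YAW=77.85
def cr(x,y,z=0):
    a=np.radians(YAW); ey=np.array([np.cos(a),np.sin(a)]); ex=np.array([ey[1],-ey[0]]); return np.r_[O+ex*x+ey*y,z]
E
python3 -c "
from h import *
plan(cr(0,.05,.205),YAW)"
```

```text
20 rows; end [ 0.5606 -0.0133  0.205 ] 77.95
{"dp":[-0.65,-0.43,0],"twist":0.99},{"dp":[-0.68,-0.38,0],"twist":0.99},{"dp":[-0.71,-0.34,0],"twist":0.99},{"dp":[-0.73,-0.29,0],"twist":0.99},{"dp":[-0.74,-0.24,0],"twist":0.99},{"dp":[-0.76,-0.18,0],"twist":0.99},{"dp":[-0.77,-0.13,0],"twist":0.99},{"dp":[-0.78,-0.08,0],"twist":0.99},{"dp":[-0.78,-0.02,0],"twist":0.99},{"dp":[-0.78,0.03,0],"twist":0.99},{"dp":[-0.78,0.08,0],"twist":0.99},{"dp":[-0.77,0.14,0],"twist":0.99}
{"dp":[-0.76,0.19,0],"twist":0.99},{"dp":[-0.74,0.24,0],"twist":0.99},{"dp":[-0.72,0.29,0],"twist":0.99},{"dp":[-0.7,0.34,0],"twist":0.99},{"dp":[-0.68,0.39,0],"twist":0.99},{"dp":[-0.65,0.44,0],"twist":0.99},{"dp":[-0.62,0.48,0.01],"twist":0.99},{"dp":[-0.58,0.52,0],"twist":0.99}
```

{"api": "step_arm", "payload": {"deltas": [{"dp":[-0.65,-0.43,0],"twist":0.99},{"dp":[-0.68,-0.38,0],"twist":0.99},{"dp":[-0.71,-0.34,0],"twist":0.99},{"dp":[-0.73,-0.29,0],"twist":0.99},{"dp":[-0.74,-0.24,0],"twist":0.99},{"dp":[-0.76,-0.18,0],"twist":0.99},{"dp":[-0.77,-0.13,0],"twist":0.99},{"dp":[-0.78,-0.08,0],"twist":0.99},{"dp":[-0.78,-0.02,0],"twist":0.99},{"dp":[-0.78,0.03,0],"twist":0.99},{"dp":[-0.78,0.08,0],"twist":0.99},{"dp":[-0.77,0.14,0],"twist":0.99}], "gripper": -0.03}}

```text
time_s: 1.8
ee_pos: [0.4225, 0.1935, 0.2056]
eef_rot: [3.141, -0.0, 1.911]
force: [-0.5, 0.4, 0.9]
grip_width: 0.0458
grip_force: 0.0
```

{"api": "step_arm", "payload": {"deltas": [{"dp":[-0.76,0.19,0],"twist":0.99},{"dp":[-0.74,0.24,0],"twist":0.99},{"dp":[-0.72,0.29,0],"twist":0.99},{"dp":[-0.7,0.34,0],"twist":0.99},{"dp":[-0.68,0.39,0],"twist":0.99},{"dp":[-0.65,0.44,0],"twist":0.99},{"dp":[-0.62,0.48,0.01],"twist":0.99},{"dp":[-0.58,0.52,0],"twist":0.99},{"dp":[0,0,0],"twist":0},{"dp":[0,0,0],"twist":0}]}}

```text
time_s: 2.8
ee_pos: [0.5605, -0.0134, 0.2047]
eef_rot: [-3.141, -0.0, 1.36]
force: [-1.0, 0.4, -0.4]
grip_width: 0.0457
grip_force: 0.0
```

```bash
python3 - <<'E'
from h import *
o=ctrl.get_obs(); print(o['ee_pos'],np.degrees(o['eef_rot']),o['grip_width'],o['time_s'])
T=c2w('wrist'); im,d=ctrl.camera('wrist'); np.savez('w1',im=im,d=d,T=T); 
vis=im.copy()
for p in [cr(0,.15,.066),cr(.035,.15,.066),cr(-.035,.15,.066),cr(.0295,-.16,.023),cr(-.0295,-.16,.023),cr(.068,-.012,.075),cr(-.068,-.012,.075)]:
    u=proj('wrist',p,T)[0]; cv2.circle(vis,(int(u[0]),int(u[1])),2,(255,0,255),1)
save('w1',cv2.resize(vis,(800,600)))
E
```

```text
[ 0.56045254 -0.01342825  0.20473432] [-1.79964384e+02 -8.98106759e-04  7.79424971e+01] 0.04568742443312199 2.8
```

View pics/w1.png

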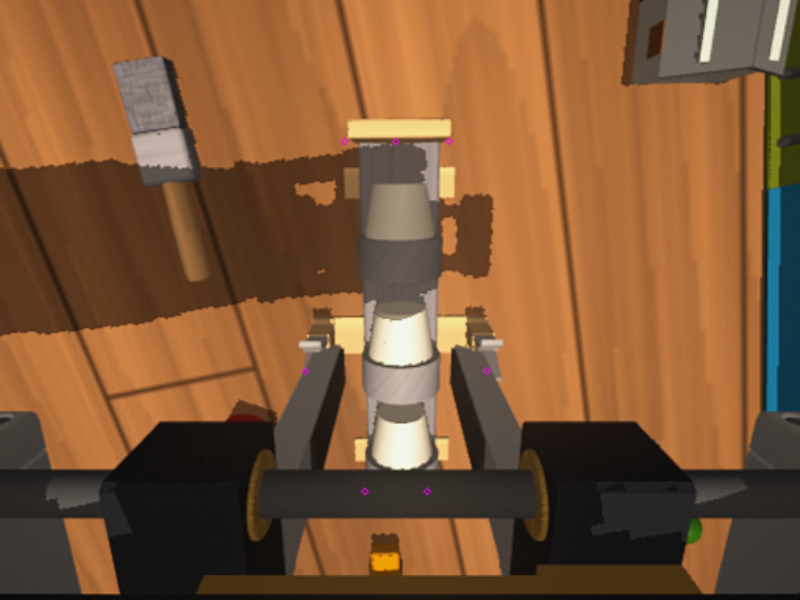

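The wrist view shows the end stop at (400,130), three cups in the trough at y of about 230, 340 and 430, and the clips at (318,335) and (480,335). My overlay marks are a few pixels off, so I'll refine the cradle pose from depth.

```bash
python3 - <<'E'
from h import *
f=np.load('w1.npz'); d=f['d'];T=f['T']
vv,uu=np.mgrid[0:384,0:512]; P=pts('wrist',np.c_[uu.ravel(),vv.ravel()],d,T)
a=np.radians(YAW); ey=np.array([np.cos(a),np.sin(a)]); ex=np.array([ey[1],-ey[0]])
q=P[:,:2]-O; L=np.c_[q@ex,q@ey,P[:,2]]*1000
def s(n,m):
    S=L[m]; 
    if len(S): print(n,len(S),S.mean(0).round(1),np.percentile(S,[1,99],axis=0).round(1).tolist())
x,y,z=L.T
s('stop top',(abs(x)<60)&(y>130)&(y<180)&(z>60)&(z<75))
s('stop face',(abs(x)<30)&(y>130)&(y<180)&(z>35)&(z<62))
s('table',(abs(x)>100)&(abs(x)<150)&(y>0)&(y<100)&(z<15))
for sg in (1,-1):
    m=(sg*x>55)&(sg*x<85)&(abs(y+12)<30)
    for z0 in range(20,85,10): s(('clip',sg,z0),m&(z>z0)&(z<=z0+10))
for y0 in (60,80,100,120): s(('trough',y0),(abs(x)<45)&(abs(y-y0)<5)&(z>17)&(z<27))
# cup top profile
for y0 in range(-160,150,6):
    m=(abs(x)<4)&(abs(y-y0)<3); 
    if m.sum()>2: print(y0,z[m].max().round(1),end='; ')
r=cv2.minAreaRect((L[(abs(x)<60)&(y>130)&(y<180)&(z>62)&(z<75)][:,:2]).astype(np.float32)); print(r)
E
```

```text
stop top 828 [  1.3 158.7  65.3] [[-32.6, 152.8, 61.2], [36.2, 164.3, 67.4]]
stop face 106 [  0.6 153.   51.3] [[-29.2, 152.7, 40.7], [29.3, 153.4, 61.7]]
table 5320 [ 0.7 51.8 -0.3] [[-149.1, 1.2, -2.1], [149.0, 99.1, 1.5]]
('clip', 1, 20) 51 [69.8  2.2 24.9] [[62.6, -11.4, 20.2], [80.1, 4.7, 29.4]]
('clip', 1, 30) 75 [69.2  0.7 34.8] [[62.6, -10.4, 31.4], [80.2, 4.6, 39.8]]
('clip', 1, 40) 32 [69.   1.7 44. ] [[63.6, -5.2, 40.2], [79.0, 3.2, 49.5]]
('clip', 1, 50) 85 [72.  -4.6 55.5] [[63.6, -9.5, 50.1], [78.6, 2.7, 59.6]]
('clip', 1, 60) 113 [72.5  0.3 66.3] [[63.6, -14.1, 60.9], [78.8, 10.7, 69.8]]
('clip', 1, 70) 26 [ 75.  -12.9  73.1] [[64.7, -17.8, 70.1], [78.6, 7.8, 75.4]]
('clip', -1, 20) 50 [-62.4   1.1  24.8] [[-73.1, -10.4, 20.3], [-55.1, 3.4, 29.7]]
('clip', -1, 30) 63 [-62.2   0.4  34.7] [[-72.8, -8.0, 30.2], [-55.1, 3.2, 39.8]]
('clip', -1, 40) 33 [-62.3   0.3  43.9] [[-71.6, -6.9, 40.2], [-56.0, 1.8, 49.8]]
('clip', -1, 50) 47 [-66.3  -4.5  55.7] [[-71.8, -10.8, 50.7], [-56.2, 2.0, 59.7]]
('clip', -1, 60) 77 [-64.8   4.2  66.9] [[-72.0, -14.5, 60.8], [-56.3, 9.2, 69.5]]
('clip', -1, 70) 5 [-62.3   6.6  70.4] [[-68.0, 6.3, 70.1], [-57.8, 7.5, 70.8]]
('trough', 80) 4 [-27.9  84.2  20.4] [[-28.7, 83.4, 18.8], [-27.2, 84.9, 22.0]]
('trough', 100) 87 [  3.7 100.4  21.3] [[-28.4, 95.1, 17.6], [34.0, 104.7, 23.4]]
('trough', 120) 148 [  2.7 120.5  20.5] [[-29.1, 115.3, 17.2], [33.4, 125.0, 23.8]]
-100 68.6; -94 68.1; -88 67.2; -82 66.0; -76 65.5; -70 63.9; -64 63.0; -40 74.4; -34 75.4; -28 74.4; -22 75.2; -16 74.8; -10 74.4; -4 68.6; 2 67.0; 8 66.8; 14 65.7; 20 64.6; 26 62.9; 32 10.4; 38 10.9; 56 74.6; 62 75.1; 68 331.7; 74 336.7; 80 320.0; 86 74.3; 92 68.9; 98 67.0; 104 66.6; 110 65.3; 116 64.5; 122 63.0; 128 10.2; 134 10.3; 140 10.3; 146 9.4; ((1.7149009704589844, 158.87295532226562), (69.99048614501953, 11.86862564086914), 1.0233672857284546)
```

```bash
sed -i 's/^O=.*/O=np.array([.5539,-.0598]); YAW=78.45/' h.py; python3 -c "
from h import *
plan(cr(0,-.155,.205),YAW)"
```

```text
6 rows; end [ 0.5228 -0.2118  0.2049] 78.48
{"dp":[-0.84,0.02,-0],"twist":-0.02},{"dp":[-0.84,0.02,-0],"twist":-0.02},{"dp":[-0.84,0.02,-0],"twist":-0.02},{"dp":[-0.85,0.01,-0],"twist":-0.02},{"dp":[-0.84,0.02,-0],"twist":-0.02},{"dp":[-0.85,0.01,-0],"twist":-0.02}
```

{"api": "step_arm", "payload": {"deltas": [{"dp":[-0.84,0.02,0],"twist":-0.02},{"dp":[-0.84,0.02,0],"twist":-0.02},{"dp":[-0.84,0.02,0],"twist":-0.02},{"dp":[-0.85,0.01,0],"twist":-0.02},{"dp":[-0.84,0.02,0],"twist":-0.02},{"dp":[-0.85,0.01,0],"twist":-0.02},{"dp":[0,0,0.8],"twist":0},{"dp":[0,0,0.8],"twist":0},{"dp":[0,0,0.8],"twist":0},{"dp":[0,0,0.8],"twist":0},{"dp":[0,0,0.7],"twist":0},{"dp":[0,0,0.44],"twist":0}]}}

```text
time_s: 4.05
ee_pos: [0.5222, -0.2106, 0.0297]
eef_rot: [-3.14, -0.001, 1.371]
force: [1.1, -0.1, 0.7]
grip_width: 0.0456
grip_force: 0.0
```

```bash
cat >> h.py <<'E'
def loc():
    o=ctrl.get_obs(); a=np.radians(YAW); q=np.array(o['ee_pos'][:2])-O; e=np.array([np.cos(a),np.sin(a)])
    print('cradle xy mm',(q@[e[1],-e[0]]*1000).round(1),(q@e*1000).round(1),'z',(o['ee_pos'][2]*1000).round(1),'F along',(np.array(o['force'][:2])@e).round(2),o['force'].round(1),np.degrees(o['eef_rot'][2]).round(2),o['time_s'])
E
python3 -c "
from h import *
loc()"
```

```text
cradle xy mm -0.8 -154.1 z 29.7 F along 0.16 [ 1.1 -0.1  0.7] 78.55 4.05
```

{"api": "step_arm", "payload": {"deltas": [{"dp":[0.2,0.01,0],"twist":0},{"dp":[0.2,0.01,0],"twist":0},{"dp":[0.2,0,0],"twist":0},{"dp":[0.2,0,0],"twist":0},{"dp":[0.2,0,0],"twist":0},{"dp":[0.2,0,0],"twist":0},{"dp":[0.2,0,0],"twist":0},{"dp":[0.2,0,0],"twist":0},{"dp":[0.2,0,0],"twist":0},{"dp":[0.2,0,0],"twist":0},{"dp":[0.2,0,0],"twist":0},{"dp":[0.2,0,0],"twist":0}]}}

```text
time_s: 5.25
ee_pos: [0.543, -0.1177, 0.0314]
eef_rot: [-3.141, 0.0, 1.369]
force: [-0.3, -2.0, -0.2]
grip_width: 0.045
grip_force: 1.1
```

{"api": "step_arm", "payload": {"deltas": [{"dp":[0.15,0,0],"twist":0},{"dp":[0.15,0,0],"twist":0},{"dp":[0.15,0,0],"twist":0},{"dp":[0.15,0,0],"twist":0},{"dp":[0.15,0,0],"twist":0},{"dp":[0.15,0,0],"twist":0}]}}

```text
time_s: 5.85
ee_pos: [0.5502, -0.0825, 0.0315]
eef_rot: [-3.142, 0.0, 1.369]
force: [-1.6, -2.2, 0.4]
grip_width: 0.0456
grip_force: 1.1
```

```bash
python3 - <<'E'
from h import *
loc(); T=c2w('wrist'); im,d=ctrl.camera('wrist'); np.savez('w2',im=im,d=d,T=T); save('w2',im[:320])
E
```

```text
cradle xy mm 1.0 -23.0 z 31.5 F along -2.44 [-1.6 -2.2  0.4] 78.43 5.85
```

View pics/w2.png

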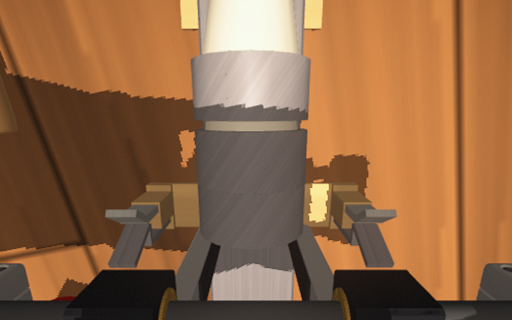

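The wrist view shows the near cup's rim being pushed evenly by both fingers at (225,250) and (285,250). The near and mid collars are together at rows 130-245, and the far cup's collar is at rows 50-120. I'll keep pushing.

{"api": "step_arm", "payload": {"deltas": [{"dp":[0.15,-0.02,0],"twist":0},{"dp":[0.15,0,0],"twist":0},{"dp":[0.15,0,0],"twist":0},{"dp":[0.1,0,0],"twist":0},{"dp":[0.1,0,0],"twist":0},{"dp":[0.07,0,0],"twist":0},{"dp":[0.06,0,0],"twist":0}]}}

```text
time_s: 6.6
ee_pos: [0.5558, -0.0521, 0.0315]
eef_rot: [3.141, 0.0, 1.369]
force: [0.8, -4.5, 0.9]
grip_width: 0.0457
grip_force: 1.8
```

{"api": "step_arm", "payload": {"deltas": [{"dp":[0.05,0,0],"twist":0},{"dp":[0,0,0],"twist":0}]}}

```text
time_s: 6.8
ee_pos: [0.5561, -0.05, 0.0314]
eef_rot: [-3.141, -0.0, 1.369]
force: [-0.1, -1.4, -0.3]
grip_width: 0.0458
grip_force: 0.6
```

```bash
python3 -c "
from h import *
loc()"
```

```text
cradle xy mm 0.2 10.0 z 31.4 F along -1.45 [-0.1 -1.4 -0.3] 78.44 6.8
```

Now the final push, in fine steps and watching the force.

{"api": "step_arm", "payload": {"deltas": [{"dp":[0.05,0,0],"twist":0},{"dp":[0.03,0,0],"twist":0}]}}

```text
time_s: 7.0
ee_pos: [0.5565, -0.0478, 0.0314]
eef_rot: [-3.141, 0.001, 1.369]
force: [-1.3, -15.0, 1.1]
grip_width: 0.0456
grip_force: 7.7
```

{"api": "step_arm", "payload": {"deltas": [{"dp":[0.03,0,0],"twist":0},{"dp":[0.03,0,0],"twist":0}]}}

```text
time_s: 7.2
ee_pos: [0.5566, -0.0476, 0.0314]
eef_rot: [-3.141, 0.005, 1.369]
force: [-5.8, -31.4, 2.5]
grip_width: 0.0455
grip_force: 16.2
```

{"api": "step_arm", "payload": {"deltas": [{"dp":[-0.3,0,0],"twist":0},{"dp":[-0.6,0,0],"twist":0},{"dp":[-0.6,0,-0.5],"twist":0},{"dp":[0,0,-0.9],"twist":0},{"dp":[0,0,-0.9],"twist":0},{"dp":[0,0,-0.9],"twist":0},{"dp":[0,0,0],"twist":0}]}}

```text
time_s: 7.9
ee_pos: [0.5468, -0.1037, 0.1641]
eef_rot: [3.135, -0.0, 1.369]
force: [0.5, -0.6, -0.5]
grip_width: 0.0455
grip_force: 0.0
```

```bash
python3 - <<'E'
from h import *
loc(); T=c2w('wrist'); im,d=ctrl.camera('wrist'); np.savez('w3',im=im,d=d,T=T); save('w3',im[:320])
vv,uu=np.mgrid[0:384,0:512]; P=pts('wrist',np.c_[uu.ravel(),vv.ravel()],d,T)
a=np.radians(YAW); ey=np.array([np.cos(a),np.sin(a)]); ex=np.array([ey[1],-ey[0]])
q=P[:,:2]-O; L=np.c_[q@ex,q@ey,P[:,2]]*1000; x,y,z=L.T
for y0 in range(0,165,4):
    m=(abs(x)<4)&(abs(y-y0)<2)&(z<80); 
    if m.sum()>2: print(y0,np.median(z[m]).round(1),end='; ')
m=(abs(x)<4)&(z>65)&(z<80)&(y<145); print('collar y',np.percentile(y[m],[0.5,99.5]))
m=(abs(x)<25)&(z>35)&(z<60)&(y>140)&(y<160); print('face',m.sum(),np.median(y[m]) if m.any() else '')
m=(abs(x)<45)&(z>62)&(z<70)&(y>140)&(y<175); print('stoptop',np.percentile(L[m],[1,99],axis=0))
for sg in (1,-1):
    m=(sg*x>50)&(sg*x<85)&(abs(y+12)<30)&(z>28)&(z<80); print('clip',np.percentile(L[m],[1,50,99],axis=0).round(1).tolist())
    for z0 in range(40,80,5):
        k=m&(z>z0)&(z<=z0+5); 
        if k.sum()>2: print(z0,k.sum(),np.percentile(L[k],[2,98],axis=0)[:,:2].round(1).tolist())
# rod from top camera
t=np.load('top.npz'); im2=t['im']
E
```

```text
cradle xy mm 1.8 -44.4 z 164.1 F along -0.47 [ 0.5 -0.6 -0.5] 78.44 7.9
0 6.3; 4 6.8; 8 6.6; 12 6.8; 16 7.1; 24 73.6; 28 73.8; 32 73.8; 36 73.7; 40 73.6; 44 73.9; 48 73.8; 52 73.7; 56 73.7; 60 73.6; 64 74.0; 68 73.7; 72 73.7; 76 73.5; 80 73.7; 84 73.8; 88 73.7; 92 73.4; 96 73.6; 100 73.5; 104 73.7; 108 73.7; 112 73.0; 116 67.4; 120 66.7; 124 65.7; collar y [ 22.0509395  124.94852848]
face 0 Traceback (most recent call last):
  File "<stdin>", line 11, in <module>
    return _quantile_unchecked(
        a, q, axis, out, overwrite_input, method, keepdims, weights)
    return _ureduce(a,
                    func=_quantile_ureduce_func,
    ...<5 lines>...
                    overwrite_input=overwrite_input,
                    method=method)
    r = func(a, **kwargs)
    result = _quantile(arr,
                       quantiles=q,
    ...<2 lines>...
                       out=out,
                       weights=wgt)
    slices_having_nans = np.isnan(arr[-1, ...])
                                  ~~~^^^^^^^^^
IndexError: index -1 is out of bounds for axis 0 with size 0
```

View pics/w3.png

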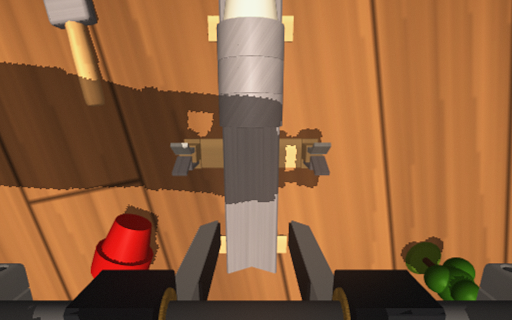

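The view shows one continuous block of three collars from about row 15 to row 125, and the clips at (186,155) and (315,155). In depth the mouth is at y = 22.05 mm and the collars run unbroken for 90 mm, so the stack is fully nested and home. Next I'll measure the clips in this view and the rod.

```bash
python3 - <<'E'
from h import *
f=np.load('w3.npz'); d=f['d'];T=f['T']
vv,uu=np.mgrid[0:384,0:512]; P=pts('wrist',np.c_[uu.ravel(),vv.ravel()],d,T)
a=np.radians(YAW); ey=np.array([np.cos(a),np.sin(a)]); ex=np.array([ey[1],-ey[0]])
q=P[:,:2]-O; L=np.c_[q@ex,q@ey,P[:,2]]*1000; x,y,z=L.T
for sg in (1,-1):
    m=(sg*x>50)&(sg*x<85)&(abs(y+12)<35)&(z>28)&(z<80)
    for z0 in range(30,80,5):
        k=m&(z>z0)&(z<=z0+5)
        if k.sum()>2: print(sg,z0,k.sum(),np.percentile(L[k],[2,98],axis=0)[:,:2].round(1).tolist())
for y0 in (-140,-100,-60,0,10): 
    m=(abs(x)<40)&(abs(y-y0)<6)&(z>18)&(z<27)
    if m.sum()>5: print('tr',y0,np.percentile(x[m],[2,98]).round(1))
# rod from top view: silhouettes of white bar & caps
t=np.load('top.npz'); dd=t['d']; Q=pts('top',np.c_[uu.ravel(),vv.ravel()],dd)
m=(Q[:,2]>.004)&(Q[:,2]<.03)&(Q[:,0]>.35)&(Q[:,0]<.57)&(Q[:,1]>.245)&(Q[:,1]<.385)
r=cv2.minAreaRect((Q[m][:,:2]*1000).astype(np.float32)); print('rod',m.sum(),r)
plan(cr(0,-.0444,.2),YAW)
E
```

```text
1 30 70 [[59.2, -21.0], [75.9, 0.4]]
1 35 37 [[59.1, -21.9], [74.3, 0.6]]
1 40 10 [[60.2, -22.2], [62.4, -0.8]]
1 45 30 [[60.1, -22.7], [63.8, -1.6]]
1 50 52 [[59.9, -14.1], [74.6, -1.4]]
1 55 102 [[60.0, -13.5], [75.3, -0.7]]
1 60 92 [[60.2, -16.2], [75.0, 1.9]]
1 65 169 [[60.5, -17.9], [75.9, 7.0]]
1 70 79 [[61.2, -22.8], [74.9, 3.9]]
1 75 21 [[61.7, -22.4], [74.1, -20.2]]
-1 30 84 [[-75.3, -20.4], [-58.6, 0.5]]
-1 35 32 [[-71.9, -21.0], [-58.7, -0.8]]
-1 40 9 [[-61.0, -21.1], [-59.8, -1.7]]
-1 45 32 [[-64.0, -22.5], [-60.0, -1.1]]
-1 50 58 [[-74.3, -16.5], [-59.8, -2.3]]
-1 55 93 [[-74.7, -13.9], [-59.9, -1.5]]
-1 60 95 [[-75.0, -15.8], [-60.1, 1.2]]
-1 65 150 [[-75.2, -17.9], [-60.1, 6.2]]
-1 70 97 [[-74.4, -23.6], [-60.9, 3.6]]
-1 75 18 [[-73.7, -21.7], [-61.6, -20.0]]
tr -140 [-30.2  30.6]
tr -100 [-30.5  31.1]
tr -60 [-30.5  31.4]
tr 0 [-31.   31.2]
tr 10 [-30.9  31. ]
rod 484 ((460.15911865234375, 314.8947448730469), (137.38555908203125, 220.4464111328125), 89.65916442871094)
2 rows; end [ 0.545  -0.1033  0.2001] 78.44
{"dp":[0,-0.01,-0.48],"twist":-0},{"dp":[0,-0.01,-0.49],"twist":-0}
```

```bash
python3 -c "
from h import *
plan([.46,.313,.15],28.6,13)"
```

```text
13 rows; end [0.46   0.3129 0.1501] 28.52
{"dp":[0.75,-0.32,0.02],"twist":0.96},{"dp":[0.73,-0.37,0.02],"twist":0.96},{"dp":[0.7,-0.42,0.02],"twist":0.96},{"dp":[0.67,-0.47,0.02],"twist":0.96},{"dp":[0.64,-0.51,0.02],"twist":0.96},{"dp":[0.6,-0.55,0.02],"twist":0.96},{"dp":[0.57,-0.59,0.02],"twist":0.96},{"dp":[0.52,-0.63,0.02],"twist":0.96},{"dp":[0.48,-0.66,0.02],"twist":0.96},{"dp":[0.44,-0.69,0.03],"twist":0.96},{"dp":[0.39,-0.72,0.02],"twist":0.96},{"dp":[0.34,-0.75,0.03],"twist":0.96}
{"dp":[0.29,-0.76,0.02],"twist":0.96}
```

{"api": "step_arm", "payload": {"deltas": [{"dp":[0.75,-0.32,0.02],"twist":0.96},{"dp":[0.73,-0.37,0.02],"twist":0.96},{"dp":[0.7,-0.42,0.02],"twist":0.96},{"dp":[0.67,-0.47,0.02],"twist":0.96},{"dp":[0.64,-0.51,0.02],"twist":0.96},{"dp":[0.6,-0.55,0.02],"twist":0.96},{"dp":[0.57,-0.59,0.02],"twist":0.96},{"dp":[0.52,-0.63,0.02],"twist":0.96},{"dp":[0.48,-0.66,0.02],"twist":0.96},{"dp":[0.44,-0.69,0.03],"twist":0.96},{"dp":[0.39,-0.72,0.02],"twist":0.96},{"dp":[0.34,-0.75,0.03],"twist":0.96}], "gripper": 0.1}}

```text
time_s: 9.15
ee_pos: [0.4646, 0.2821, 0.1475]
eef_rot: [-3.141, 0.002, 0.562]
force: [0.6, -0.2, 0.2]
grip_width: 0.0514
grip_force: 0.0
```

{"api": "step_arm", "payload": {"deltas": [{"dp":[0.29,-0.76,0.02],"twist":0.96},{"dp":[0,0,0],"twist":0},{"dp":[0,0,0],"twist":0},{"dp":[0,0,0],"twist":0}]}}

```text
time_s: 9.55
ee_pos: [0.4592, 0.3119, 0.1475]
eef_rot: [3.142, 0.001, 0.498]
force: [0.2, 0.2, 0.3]
grip_width: 0.0516
grip_force: 0.0
```

```bash
python3 - <<'E'
from h import *
o=ctrl.get_obs(); print(o['ee_pos'].round(4),np.degrees(o['eef_rot']).round(2),o['time_s'])
T=c2w('wrist'); im,d=ctrl.camera('wrist'); np.savez('w4',im=im,d=d,T=T); vis=im.copy()
for r in ctrl.cut_out('wrist','rod')[:3]:
    m=r['pixels']; v,u=np.nonzero(m); W=onplane('wrist',np.c_[u,v],.012,T)
    R=cv2.minAreaRect((W[:,:2]*1000).astype(np.float32)); print(round(r['conf'],2),len(u),R,W.mean(0).round(4))
    e=cv2.fitLine((W[:,:2]*1000).astype(np.float32),cv2.DIST_HUBER,0,.01,.01).ravel(); print('ang',np.degrees(np.arctan2(e[1],e[0])),e[2:])
    vis[m]=vis[m]//2+np.array([0,127,0],np.uint8)
save('w4',vis)
E
```

```text
[0.4592 0.3119 0.1475] [1.800e+02 8.000e-02 2.853e+01] 9.55
0.98 571 ((247.7888946533203, 249.5859375), (28.07879638671875, 82.33694458007812), 24.813383102416992) [0.2532 0.2459 0.012 ]
ang -71.78156 [251.92249 249.62602]
0.53 2404 ((643.6422729492188, 308.0348205566406), (43.51153564453125, 58.10117721557617), 28.563432693481445) [0.6456 0.3107 0.012 ]
ang -37.23275 [646.9967 309.7256]
```

View pics/w4.png

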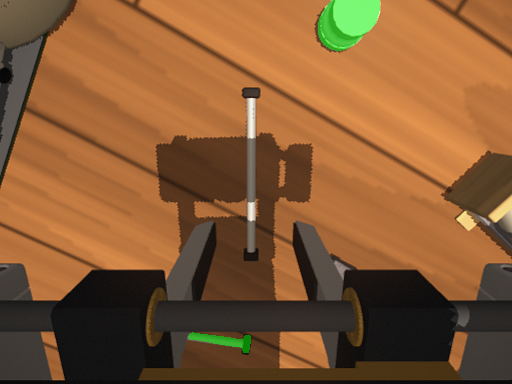

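The picture shows the wanted rod upright along column 251, with its caps at about (251,93) and (251,255). The network marked the paint jar and the other rod at (220,342), so I discard those and compute from the cap pixels.

```bash
python3 - <<'E'
from h import *
f=np.load('w4.npz'); im=f['im'].astype(int); T=f['T']
dark=im.sum(2)<110
for (r0,r1) in ((84,102),(245,264)):
    v,u=np.nonzero(dark[r0:r1,236:268]); print('cap rows',v.min()+r0,v.max()+r0,'cols',u.min()+236,u.max()+236)
# bar columns
for r in (110,130,160,190,210,235):
    row=im[r,230:275]; bg=np.median(row,0); s=row[:,0]-row[:,2]; k=np.nonzero(s<15)[0]+230; print(r,k.min(),k.max(),k.mean())
W=onplane('wrist',[[251,89],[251,97],[251,110],[251,240],[251,249],[251,260]],.018,T); print(W.round(4))
E
```

```text
cap rows 88 97 cols 243 258
cap rows 248 260 cols 244 257
110 251 251 251.0
130 251 251 251.0Traceback (most recent call last):
  File "<stdin>", line 8, in <module>
    return umr_minimum(a, axis, None, out, keepdims, initial, where)
ValueError: zero-size array to reduction operation minimum which has no identity
```

```bash
python3 - <<'E'
from h import *
f=np.load('w4.npz'); T=f['T']
W=onplane('wrist',[[251,88],[251,261],],.018,T)[:,:2]
d=W[0]-W[1]; print(W.round(4),'len',np.linalg.norm(d),'mid',W.mean(0),'ang',np.degrees(np.arctan2(d[1],d[0])))
m=W.mean(0); a=np.degrees(np.arctan2(d[1],d[0]))
plan([*m,.04],a,4); plan([*m,.004],a,5)
E
```

```text
[[0.5478 0.3632]
 [0.3767 0.2709]] len 0.19437334270462564 mid [0.46226196 0.31704313] ang 28.371137722487166
4 rows; end [0.4623 0.317  0.04  ] 28.31
{"dp":[0.03,-0.02,0.68],"twist":0.01},{"dp":[0.03,-0.02,0.67],"twist":0.01},{"dp":[0.03,-0.02,0.68],"twist":0.01},{"dp":[0.03,-0.02,0.67],"twist":0.01}
5 rows; end [0.4623 0.317  0.004 ] 28.47
{"dp":[0.02,-0.02,0.72],"twist":0},{"dp":[0.03,-0.02,0.72],"twist":0},{"dp":[0.02,-0.01,0.72],"twist":0},{"dp":[0.03,-0.02,0.72],"twist":0},{"dp":[0.02,-0.01,0.72],"twist":0}
```

{"api": "step_arm", "payload": {"deltas": [{"dp":[0.04,-0.03,0.8],"twist":0},{"dp":[0.04,-0.03,0.8],"twist":0},{"dp":[0.04,-0.02,0.8],"twist":0},{"dp":[0,0,0.6],"twist":0},{"dp":[0,0,0.4],"twist":0},{"dp":[0,0,0.14],"twist":0},{"dp":[0,0,0],"twist":0}]}}

```text
time_s: 10.35
ee_pos: [0.4621, 0.3173, 0.0064]
eef_rot: [3.142, 0.001, 0.497]
force: [0.2, 0.3, 0.4]
grip_width: 0.0517
grip_force: 0.0
```

{"api": "step_arm", "payload": {"deltas": [{"dp":[0,0,0],"twist":0},{"dp":[0,0,0],"twist":0},{"dp":[0,0,0],"twist":0},{"dp":[0,0,0],"twist":0},{"dp":[0,0,0],"twist":0}], "gripper": -1, "squeeze": 55}}

```text
time_s: 10.85
ee_pos: [0.4621, 0.3179, 0.0069]
eef_rot: [3.142, -0.0, 0.498]
force: [0.1, 0.3, 0.8]
grip_width: 0.0153
grip_force: 0.0
```

{"api": "step_arm", "payload": {"deltas": [{"dp":[0,0,0.03],"twist":0},{"dp":[0,0,0],"twist":0},{"dp":[0,0,0],"twist":0},{"dp":[0,0,0],"twist":0}]}}

```text
time_s: 11.25
ee_pos: [0.4622, 0.318, 0.0061]
eef_rot: [3.142, -0.0, 0.498]
force: [-3.0, -2.3, 8.6]
grip_width: 0.0082
grip_force: 55.0
```

{"api": "step_arm", "payload": {"deltas": [{"dp":[0,0,-0.4],"twist":0},{"dp":[0,0,-0.9],"twist":0},{"dp":[0,0,-0.9],"twist":0},{"dp":[0,0,-0.9],"twist":0},{"dp":[0,0,-0.3],"twist":0}]}}

```text
time_s: 11.75
ee_pos: [0.4631, 0.3185, 0.1449]
eef_rot: [-3.141, -0.005, 0.498]
force: [-1.2, -0.6, -1.5]
grip_width: 0.0086
grip_force: 55.0
```

```bash
python3 - <<'E'
from h import *
o=ctrl.get_obs(); print(o['ee_pos'].round(4),np.degrees(o['eef_rot']).round(2),o['grip_width'],o['grip_force'],o['time_s'])
T=c2w('wrist'); im,d=ctrl.camera('wrist'); np.savez('w5',im=im,d=d,T=T); save('w5',im)
plan([*cr(0,-.012)[:2],.14],YAW-90)
E
```

```text
[0.4631 0.3185 0.1449] [-179.99   -0.28   28.51] 0.008637847253337837 54.998783469200134 11.75
12 rows; end [ 0.5513 -0.0716  0.1401] -11.33
{"dp":[-0.23,0.8,0.01],"twist":0.83},{"dp":[-0.18,0.81,0.01],"twist":0.83},{"dp":[-0.13,0.82,0.01],"twist":0.83},{"dp":[-0.08,0.83,0.01],"twist":0.83},{"dp":[-0.04,0.83,0.01],"twist":0.83},{"dp":[0.01,0.83,0.01],"twist":0.83},{"dp":[0.06,0.83,0.01],"twist":0.83},{"dp":[0.11,0.83,0.01],"twist":0.83},{"dp":[0.16,0.82,0.01],"twist":0.83},{"dp":[0.21,0.81,0.01],"twist":0.83},{"dp":[0.25,0.8,0.01],"twist":0.83},{"dp":[0.29,0.78,0.01],"twist":0.83}
```

View pics/w5.png

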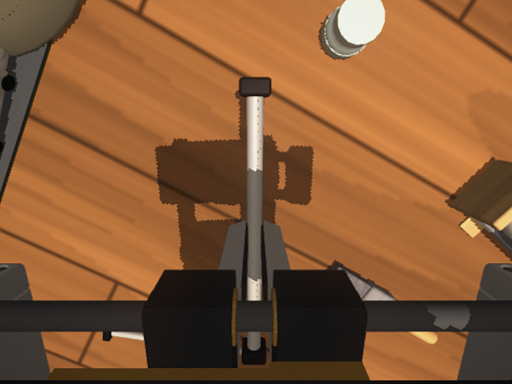

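The view shows the rod held between the fingers, with caps at (255,86) and (255,355). Now I'll check its pose in the tool frame.

```bash
python3 - <<'E'
from h import *
f=np.load('w5.npz'); d=f['d']; he=np.array(ctrl.get_calibration('wrist')['hand_eye'])
vv,uu=np.mgrid[70:372,236:276]; L=pts('wrist',np.c_[uu.ravel(),vv.ravel()],d,he)*1000
m=(abs(L[:,1])<13)&(L[:,2]<25)&(L[:,2]>-25); 
for x0 in range(-110,111,10):
    k=m&(abs(L[:,0]-x0)<5)
    if k.sum()>3: print(x0,k.sum(),'y',np.percentile(L[k][:,1],[3,97]).round(1),'ztop',np.percentile(L[k][:,2],[5,50]).round(1))
S=L[m]; print(np.percentile(S,[.2,99.8],axis=0).round(1))
E
```

```text
-100 33 y [-7.8  9. ] ztop [-12.1 -11.2]
-90 496 y [-8.4  8.5] ztop [-12.1  -9.6]
-80 148 y [-4.2  4.6] ztop [-7.8 -6.8]
-70 47 y [-3.8  3.8] ztop [-8.2 -6.9]
-50 16 y [-4.   5.2] ztop [-7.3 -5.7]
-40 178 y [-3.9  5.1] ztop [-8.  -6.8]
-30 184 y [-3.9  5. ] ztop [-8.  -6.9]
-20 182 y [-3.8  5. ] ztop [-8.1 -6.8]
-10 187 y [-3.7  4.9] ztop [-8.3 -7. ]
0 200 y [-3.7  4.8] ztop [-8.4 -7.1]
10 591 y [-10.3  12.1] ztop [-23.1  -8. ]
20 235 y [-4.3  5.3] ztop [-8.1 -6.8]
30 245 y [-4.2  5.3] ztop [-8.3 -6.8]
40 254 y [-4.1  5.2] ztop [-8.2 -6.7]
50 264 y [-4.1  5.1] ztop [-8.2 -6.8]
60 282 y [-4.   5.7] ztop [-8.1 -6.7]
70 299 y [-3.9  5.6] ztop [-8.2 -6.7]
80 305 y [-3.9  5.5] ztop [-8.2 -6.8]
90 554 y [-7.5  9. ] ztop [-12.4 -11.1]
100 165 y [-7.4  9. ] ztop [-12.5 -11.3]
[[-96.1 -10.6 -24.3]
 [ 97.6  12.5   3.9]]
```

{"api": "step_arm", "payload": {"deltas": [{"dp":[-0.23,0.8,0.01],"twist":0.83},{"dp":[-0.18,0.81,0.01],"twist":0.83},{"dp":[-0.13,0.82,0.01],"twist":0.83},{"dp":[-0.08,0.83,0.01],"twist":0.83},{"dp":[-0.04,0.83,0.01],"twist":0.83},{"dp":[0.01,0.83,0.01],"twist":0.83},{"dp":[0.06,0.83,0.01],"twist":0.83},{"dp":[0.11,0.83,0.01],"twist":0.83},{"dp":[0.16,0.82,0.01],"twist":0.83},{"dp":[0.21,0.81,0.01],"twist":0.83},{"dp":[0.25,0.8,0.01],"twist":0.83},{"dp":[0.29,0.78,0.01],"twist":0.83}]}}

```text
time_s: 13.0
ee_pos: [0.5498, -0.0735, 0.1347]
eef_rot: [3.142, 0.002, -0.2]
force: [0.3, -0.1, -0.5]
grip_width: 0.0085
grip_force: 55.0
```

{"api": "step_arm", "payload": {"deltas": [{"dp":[0,0,0],"twist":0.05},{"dp":[0,0,0],"twist":0},{"dp":[0,0,0],"twist":0}]}}

```text
time_s: 13.3
ee_pos: [0.5498, -0.0714, 0.1357]
eef_rot: [-3.141, 0.002, -0.2]
force: [0.8, 0.4, -0.5]
grip_width: 0.0082
grip_force: 55.0
```

```bash
python3 - <<'E'
from h import *
loc(); T=c2w('wrist'); im,d=ctrl.camera('wrist'); np.savez('w6',im=im,d=d,T=T)
he=np.array(ctrl.get_calibration('wrist')['hand_eye'])
vv,uu=np.mgrid[0:384,0:512]; P=pts('wrist',np.c_[uu.ravel(),vv.ravel()],d,he)*1000; x,y,z=P.T
k=(abs(y)<13)&(z<2)&(z>-25)&(x>20); 
for x0 in (30,60,80,93): 
    j=k&(abs(x-x0)<4); print(x0,np.percentile(y[j],[3,97]).round(1),np.percentile(z[j],5).round(1))
T0=T@np.linalg.inv(he); W=pts('wrist',np.c_[uu.ravel(),vv.ravel()],d,T)
a=np.radians(YAW); ey=np.array([np.cos(a),np.sin(a)]); ex=np.array([ey[1],-ey[0]])
q=W[:,:2]-O; L=np.c_[q@ex,q@ey,W[:,2]]*1000; X,Y,Z=L.T
for z0 in range(40,80,5):
    k=(X>50)&(X<85)&(abs(Y+12)<30)&(Z>z0)&(Z<=z0+5)
    if k.sum()>2: print(z0,k.sum(),np.percentile(L[k],[2,98],axis=0)[:,:2].round(1).tolist())
plan([*cr(0,-.0115)[:2],.075],YAW-90,4)
E
```

```text
cradle xy mm -1.7 -12.2 z 135.7 F along 0.55 [ 0.8  0.4 -0.5] -11.46 13.3
30 [-4.5  4.9] -7.8
60 [-4.3  5.3] -8.1
80 [-4.2  5.1] -8.1
93 [-7.8  8.7] -12.6
45 3 [[74.9, -22.6], [74.9, -20.9]]
55 58 [[60.6, -5.1], [75.8, -2.5]]
60 81 [[60.5, -3.4], [75.8, 0.7]]
65 142 [[60.4, 0.5], [75.8, 6.3]]
70 65 [[60.9, -23.5], [74.4, 2.9]]
75 26 [[62.2, -23.4], [74.0, -20.4]]
4 rows; end [ 0.5516 -0.0712  0.0752] -11.6
{"dp":[0.01,-0,0.38],"twist":0.01},{"dp":[0.01,-0,0.38],"twist":0.01},{"dp":[0.01,-0.01,0.38],"twist":0.01},{"dp":[0.01,-0,0.38],"twist":0.01}
```

{"api": "step_arm", "payload": {"deltas": [{"dp":[0.01,0,0.38],"twist":0.01},{"dp":[0.01,0,0.38],"twist":0.01},{"dp":[0.01,-0.01,0.38],"twist":0},{"dp":[0,0,0.38],"twist":0},{"dp":[0,0,0.1],"twist":0},{"dp":[0,0,0.1],"twist":0},{"dp":[0,0,0.1],"twist":0}]}}

```text
time_s: 14.05
ee_pos: [0.5519, -0.0717, 0.0643]
eef_rot: [-3.141, -0.001, -0.202]
force: [0.3, 1.7, 2.0]
grip_width: 0.0085
grip_force: 55.0
```

{"api": "step_arm", "payload": {"deltas": [{"dp":[0,0,0.1],"twist":0},{"dp":[0,0,0.1],"twist":0},{"dp":[0,0,0.1],"twist":0}]}}

```text
time_s: 14.35
ee_pos: [0.5522, -0.0719, 0.0525]
eef_rot: [-3.141, -0.002, -0.203]
force: [0.3, 5.3, 10.1]
grip_width: 0.0088
grip_force: 55.0
```

```bash
python3 -c "
from h import *
loc()"
```

```text
cradle xy mm 0.8 -12.2 z 52.5 F along 5.25 [ 0.3  5.3 10.1] -11.61 14.35
```

{"api": "step_arm", "payload": {"deltas": [{"dp":[0,0,0.1],"twist":0},{"dp":[0,0,0.1],"twist":0},{"dp":[0,0,0.1],"twist":0}]}}

```text
time_s: 14.65
ee_pos: [0.5513, -0.0719, 0.0393]
eef_rot: [-3.142, 0.001, -0.203]
force: [0.2, 0.3, -1.7]
grip_width: 0.0083
grip_force: 55.0
```

{"api": "step_arm", "payload": {"deltas": [{"dp":[0,0,0.05],"twist":0},{"dp":[0,0,0.05],"twist":0}]}}

```text
time_s: 14.85
ee_pos: [0.5513, -0.0723, 0.0367]
eef_rot: [3.141, 0.001, -0.203]
force: [-15.8, 3.7, 35.3]
grip_width: 0.0084
grip_force: 55.0
```

{"api": "step_arm", "payload": {"deltas": [{"dp":[0,0,-0.02],"twist":0},{"dp":[0,0,0],"twist":0},{"dp":[0,0,0],"twist":0},{"dp":[0,0,0],"twist":0},{"dp":[0,0,0],"twist":0}], "gripper": -0.5}}

```text
time_s: 15.35
ee_pos: [0.5515, -0.0721, 0.0365]
eef_rot: [3.142, 0.0, -0.203]
force: [0.1, -0.5, -0.5]
grip_width: 0.0236
grip_force: 0.0
```

{"api": "step_arm", "payload": {"deltas": [{"dp":[0,0,-0.3],"twist":0},{"dp":[0,0,-0.6],"twist":0},{"dp":[0,0,-0.9],"twist":0},{"dp":[0,0,-0.9],"twist":0},{"dp":[0,0,-0.9],"twist":0},{"dp":[0,0.9,-0.3],"twist":0},{"dp":[0,0.9,0],"twist":0},{"dp":[0,0,0],"twist":0},{"dp":[0,0,0],"twist":0}]}}

```text
time_s: 16.25
ee_pos: [0.5369, -0.143, 0.1933]
eef_rot: [-3.142, -0.0, -0.204]
force: [-0.8, 0.0, 0.9]
grip_width: 0.0233
grip_force: 0.0
```

```bash
python3 - <<'E'
from h import *
loc(); T=c2w('wrist'); im,d=ctrl.camera('wrist'); im2,d2=ctrl.camera('top')
np.savez('top2',im=im2,d=d2); A=im2[130:220,180:330]
save('fin',np.hstack([cv2.resize(im,(480,360)),cv2.resize(A,(320,360))]))
a=np.radians(YAW); ey=np.array([np.cos(a),np.sin(a)]); ex=np.array([ey[1],-ey[0]])
vv,uu=np.mgrid[0:384,0:512]
for n,dd,TT in (('wrist',d,T),('top',d2,None)):
    W=pts(n,np.c_[uu.ravel(),vv.ravel()],dd,TT); q=W[:,:2]-O; L=np.c_[q@ex,q@ey,W[:,2]]*1000; X,Y,Z=L.T
    for lab,lo,hi in (('cap+',86,102),('bar+',40,56),('bar0',-8,8),('bar-',-56,-40),('cap-',-102,-86)):
        k=(X>lo)&(X<hi)&(abs(Y+12)<12)&(Z>25)&(Z<70)
        if k.sum()>3: print(n,lab,k.sum(),np.percentile(L[k],[3,50,97],axis=0).round(1).tolist())
    m=(abs(X)<4)&(Z>68)&(Z<82)&(Y<145)&(Y>5); print('collar y',np.percentile(Y[m],[1,99]).round(1) if m.any() else None)
E
```

```text
cradle xy mm -0.0 -84.9 z 193.3 F along -0.15 [-0.8  0.   0.9] -11.69 16.25
wrist cap+ 199 [[86.8, -22.5, 35.4], [92.8, -15.2, 48.2], [98.0, -6.0, 49.9]]
wrist bar+ 130 [[40.2, -18.2, 40.2], [48.0, -14.2, 43.7], [55.7, -9.4, 45.6]]
wrist bar0 114 [[-7.5, -18.1, 39.5], [-0.7, -14.5, 43.7], [7.5, -9.3, 45.3]]
wrist bar- 102 [[-55.2, -18.1, 40.1], [-48.1, -14.2, 43.6], [-40.5, -9.0, 45.3]]
wrist cap- 140 [[-96.0, -22.2, 34.9], [-90.3, -13.7, 48.0], [-87.4, -5.0, 49.8]]
collar y [ 20.6 109.7]
top bar0 18 [[-7.3, -19.6, 40.6], [-2.2, -15.3, 44.5], [4.7, -10.7, 47.7]]
top bar- 21 [[-54.5, -19.2, 42.2], [-46.8, -14.3, 45.2], [-40.6, -10.4, 49.0]]
top cap- 20 [[-98.4, -17.8, 43.8], [-92.9, -12.7, 48.8], [-87.0, -7.6, 51.3]]
collar y [ 19.6 128.7]
```

View pics/fin.png

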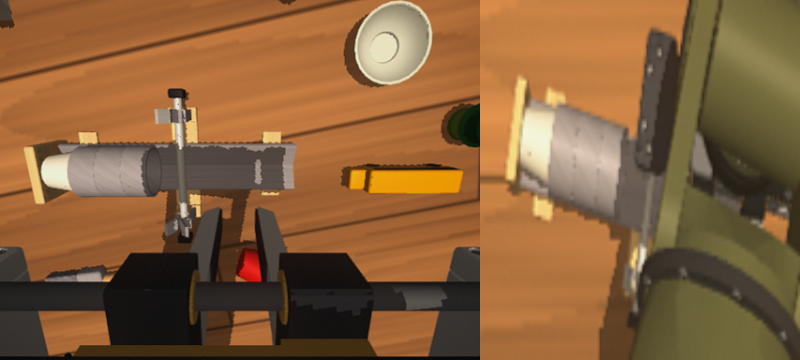

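The last view shows the nested stack against the stop at (40,172), and the rod across the trough at column 180, down in both clips. In depth the rod axis is about 40 mm above the table at both ends, and it lies 34 mm from the rim. Handing in.

```bash
python3 -c "
from station import ctrl
print(ctrl.hand_in())"
```

```text
the job is handed in; nothing more can be done
None
```

The job is handed in after about 16 s of robot time, with no verdict reported: the three cups are nested against the end stop, the rod is down in both fork clips with its axis about 40 mm above the table, and I touched nothing else on the bench.

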